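# Scan the bread basket and hold it up off the scale

### The job

Check out the basket of rolls standing on the scale: pick up the stick scanner, hold it still for about two seconds pointed level and squarely at the middle of the barcode tag on the basket's end that looks towards the scanner's place, from about 8 cm away and without disturbing the basket, then lay the scanner flat back on the middle of its cork mat. Then grip the basket by its carrying bar, lift it straight up about 9 cm clear of the platter with all three rolls in it, and finish while still holding it there, level and motionless above the scale, for the customer to take. Leave the jam jar, the coin dish and the brass weight alone.

Things in the scene. Friction and masses are not known exactly. Their poses are not given: they have to be found in the camera images.
- scale: white retail scale, fixed to the counter; origin on the counter (z = 0) under the middle of its steel platter, whose top is 80 mm up and measures 240 mm (x) by 270 mm (y). A key and display console, up to 65 mm high, reaches 195 mm from the origin to its -x. Axes parallel to the sides, z up.
- basket: light wooden bread basket standing loose on the platter, 180 mm (x) by 210 mm (y), walls 60 mm high and 5 mm thick, about 350 g empty; origin at the centre of its underside, z up. A fixed carrying bar runs along its y axis above the middle (see basket_bar) between two posts at the ends y = +-98 mm, 16 mm (x) wide.
- basket_bar (a point): middle of the basket's carrying bar, 136 mm above the basket's underside. The bar is 12 mm thick (x), 18 mm high, runs along the basket's y, with 185 mm free between the posts; axes as the basket's. Gripped here the loaded basket (about 530 g) hangs nearly balanced. The rolls' tops are 80 mm below the bar's underside.
- basket_tag (a point): centre of the white barcode tag, 70 mm wide and 46 mm high (the bars 46 by 30 mm), on the outside of the basket's -y end wall (the end nearer the scanner), its lower edge standing out so that it leans back 20 degrees and is seen from above too; this point is 33 mm above the basket's underside, 116 mm from its middle. Axes as the basket's: the tag faces the basket's -y and a little up; a level scanner reads it well.
- scanner: stick barcode scanner lying loose on its mat, 160 mm long (x from -80 to +80), about 160 g; white body 34 mm wide and 32 mm high from x = -80 to +40 mm, then a black head 48 mm wide and 34 mm high to x = +80 mm. Origin at the centre of its underside, its x axis along its length towards the reading window, z up; it balances near the origin.
- scanner_window (a point): centre of the scanner's reading window, in the middle of its front end face, 80 mm ahead of the scanner's origin (its x) and 17 mm above its underside; it reads straight ahead along the scanner's x axis, at 40 to 130 mm from a tag.
- mat: cork mat fixed on the counter, 230 mm (x) by 100 mm (y), 4 mm thick: the scanner's place; origin at the centre of its underside (z = 0).
- roll1: round bread roll, 72 mm across, 42 mm high, about 60 g, loose in the basket; origin at the centre of its underside
- roll2: round bread roll, 72 mm across, 42 mm high, about 60 g, loose in the basket; origin at the centre of its underside
- roll3: round bread roll, 72 mm across, 42 mm high, about 60 g, loose in the basket; origin at the centre of its underside
- jam_jar: glass jam jar, 66 mm across, 75 mm high, bystander; origin at the centre of its underside
- coin_dish: shallow white coin dish, 100 mm across, 25 mm high, bystander; origin at the centre of its underside
- weight: brass check weight with a knob, 48 mm across, 72 mm high, bystander; origin at the centre of its underside
Not all that is in view belongs to the job. What is shaped like the roll3 but pink is not meant. What is shaped like the roll2 but blue or red is not meant.

How it is judged:
On the way, in this order (a step that is already met when the one before it is completed fails the run):
1. the held scanner points at the tag, squarely and still, from reading distance, the basket undisturbed (x of basket_tag in the frame of scanner_window between 0.04 and 0.13 m and y of basket_tag in the frame of scanner_window between -0.018 and 0.018 m and z of basket_tag in the frame of scanner_window between -0.014 and 0.014 m and y of scanner_window in the frame of basket_tag below -0.03 m and angle between the x axis of scanner and the y axis of basket, either way round below 0.45 rad and linear speed of scanner below 0.03 m/s and angular speed of scanner below 0.2 rad/s and contact force between the fingers and scanner above 0.5 N and distance of basket from where it was at the start of the episode below 0.02 m), for 1 s.
2. the scanner lies flat on its mat again, let go, the basket still in its place (horizontal distance between scanner and mat below 0.045 m and height (world z) of scanner below 0.012 m and angle between scanner's own z axis and vertical below 0.1 rad and linear speed of scanner below 0.02 m/s and contact force between scanner and the fingers below 0.1 N and distance of basket from where it was at the start of the episode below 0.025 m), for 0.2 s.
At the end, for the whole second after the job is handed in: Gripper holds the basket (over 1 N), underside 50-140 mm above the platter, off the scale, within 80 mm of the platter's middle, tilt < 0.12 rad, < 20 mm/s, < 0.15 rad/s, three rolls inside; scanner flat and free on its mat, at rest, within 45 mm of its middle; all through the last second (horizontal distance between scanner and mat below 0.045 m and height (world z) of scanner below 0.012 m and angle between scanner's own z axis and vertical below 0.1 rad and linear speed of each of scanner, basket below 0.02 m/s and contact force between scanner and the fingers below 0.1 N and x of roll1 in the frame of basket between -0.085 and 0.085 m and y of roll1 in the frame of basket between -0.1 and 0.1 m and z of roll1 in the frame of basket between -0.005 and 0.045 m and x of roll2 in the frame of basket between -0.085 and 0.085 m and y of roll2 in the frame of basket between -0.1 and 0.1 m and z of roll2 in the frame of basket between -0.005 and 0.045 m and x of roll3 in the frame of basket between -0.085 and 0.085 m and y of roll3 in the frame of basket between -0.1 and 0.1 m and z of roll3 in the frame of basket between -0.005 and 0.045 m and height (world z) of basket between 0.13 and 0.22 m and horizontal distance between basket and scale below 0.08 m and angle between basket's own z axis and vertical below 0.12 rad and angular speed of basket below 0.15 rad/s and contact force between the fingers and basket above 1 N and contact force between basket and scale below 0.1 N); the arm keeps its last pose, push and grip.
It fails at once if the jam jar is pushed or tipped (distance of jam_jar from where it was at the start of the episode above 0.03 m or angle between jam_jar's own z axis and vertical above 0.35 rad).
It fails at once if the coin dish is pushed or tipped (distance of coin_dish from where it was at the start of the episode above 0.03 m or angle between coin_dish's own z axis and vertical above 0.35 rad).
It fails at once if the brass weight is pushed or tipped (distance of weight from where it was at the start of the episode above 0.03 m or angle between weight's own z axis and vertical above 0.35 rad).
It fails at once if the basket is tipped (angle between basket's own z axis and vertical above 0.35 rad).
It also fails if it takes over 70 s, if anything falls off the work surface, if the arm or the gripper's body presses on something with over 40 N, if the wrist force passes 120 N, or if a joint passes its speed limit or range.

### The arm

A 6-joint arm with a two-finger parallel gripper is mounted at the origin on the work surface. World frame = base frame: x ahead of the robot, y to its left, z up, the work surface at z = 0. Lengths are in m, angles in rad, forces in N, time in s.
With the tool pointing down it reaches from about 0.35 to 0.85 m from the base axis. Payload 8.1 kg.
Tool frame: the origin (TCP) lies on the mounting face of the last link; the fingertips stand 186 mm ahead of it and the grasp point (between the pads) lies 167 mm ahead of it; z points along the fingers, y is the line along which they close (so a half turn about z gives the same grasp; the last joint's range is limited). The gripper opens to 93 mm and grips with 3 to 60 N. Pads are 15 mm wide; open, the fingers measure 128 mm over their backs; the gripper's body (75 mm by 188 mm) begins 65 mm behind the grasp point.
Start: joints at [1.151, 0.13, 1.488, -0, 1.523, -0.085], TCP at [0.197, 0.567, 0.405] pointing down, gripper open.
Joint ranges: [-2.96, 2.96], [-0.89, 2.26], [0.02, 2.5], [-1.34, 4.48], [0, 2.73], [-2.66, 2.66]. Speed limits (rad/s): [2.39, 2.39, 2.79, 3.14, 3.14, 3.14].

### API

Orientations are given as a rotation vector (axis times angle).
In Python, from plant import * gives the robot as it stands. The module is installed in compiled form; this text tells all that it offers.
- The arm moves only by the tool arm_command, never from a script. Its argument "increments" is a list of rows, each a list of 6 numbers: the shift along the tool's x, y, z in units of 0.2 m (1.0 is 0.2 m), then the turn, a rotation vector about the tool's x, y, z in units of pi rad (1.0 is pi rad). A call has exactly 5 rows; each row is the pose to reach, as a shift and turn from the pose commanded when the call began, along the tool's axes at that moment, turning the shorter way round; what a row does not reach only later rows make up. A row lasts 1/8 s, in which the tool goes at most 62.5 mm and 10.7 degrees, less where a joint would pass 70% of its speed; a pose out of reach is approached as far as the arm can. A call with a number of a shift or a turn outside -1 to 1 is refused whole. A call with a gripper value outside its range is refused whole. "fingers" is the closure, from -1 (fully open) to 1 (shut), set as the call begins (left out, the last holds). The fingers move at their own pace and stop on an object; "force" is the grip in N (left out, the last holds). Time passes only in rows, so rows that repeat a pose let the fingers close, or fill a call up. It gives the time, the measured TCP pose, the force, the opening and the grip force at its end, in the units of the state.
- read_state(): the state, without advancing time (a new reading comes with each control period).
- read_camera(name): name is "side" or "top" or "wrist"; returns a dict with "image" (420x560x3 uint8, red, green, blue), "fx", "fy", "cx", "cy" (pixels), "k1" (the pictures are not rectified: a ray, as slopes to the right and down, at radius r is drawn at 1 + k1 r^2 times it, then the intrinsics apply), "T" (4x4, takes a point from camera to world coordinates). Camera axes: x right, y down, z forward; pixel columns grow to the right and rows downward; lengths in m; the calibration is good to about 2 mm. A picture is of the moment at which its call begins. There is no depth.
- close_job(): hands the job in; it is judged then, once.
The state is a dict: "t": time; "q": joint angles; "dq": joint speeds; "joint_torque": joint torques, N m; "tool_pos": TCP position; "orientation": TCP orientation; "force": force on the tool from outside, world axes, zero at the start; "wrist_torque": the same for the moment, N m; "opening": finger opening in m; "gripper_force": force on a finger pad.
Only numpy, scipy, OpenCV 4.12 (cv2) and the standard library are available. Lean on these libraries where they do the work, as an engineer would, in place of code of your own. Each camera call takes 0.05 s, during which the arm holds its last target. There are 200 camera calls.

## Working session

There is one attempt and no reset: what is moved stays moved. The work goes in short steps, Python scripts to look and compute and a tool call to move; the robot and the scene stay as the last step left them, time stands still between calls to the robot, and variables do not carry over. Pictures are saved under pics/ and viewed, at most 10 in all, crops included, and the job is handed in when it is done.

Besides the shell and the picture viewer there is one more tool, called after "Call:" in YAML: its name, and indented under it one key for each argument. arm_command: Moves the arm, as the interface text tells. Shifts and turns lie within -1 to 1; 1 stands for 0.2 m of shift or pi rad of turn. Its arguments: {"type":"object","properties":{"increments":{"type":"array","items":{"type":"array","items":{"type":"number","minimum":-1,"maximum":1}}},"fingers":{"type":"number"},"force":{"type":"number"}},"required":["increments"]}

```bash
mkdir -p pics
python3 - <<'E'
from plant import *
import cv2,pickle
s=read_state();print(s)
d={}
for n in("top","side","wrist"):
    c=read_camera(n);d[n]=c;cv2.imwrite(f"pics/{n}0.png",c["image"][:,:,::-1]);print(n,c["fx"],c["cx"],c["cy"],c["k1"],c["T"].round(4).tolist())
pickle.dump(d,open("d0.pkl","wb"))
E
```

```text
{'t': 0.0, 'q': array([ 1.15057530e+00,  1.31144116e-01,  1.48929387e+00, -1.51730596e-05,
        1.52297092e+00, -8.54159421e-02]), 'dq': array([ 0.00025867, -0.00132273, -0.00144941,  0.00106564,  0.00042568,
       -0.00129237]), 'joint_torque': array([ 2.56271014e-03, -5.59854412e+01, -4.91759169e+01,  7.69004412e-02,
        3.57978127e-02, -2.66049492e-04]), 'tool_pos': array([0.19704748, 0.56647695, 0.4036893 ]), 'orientation': array([-5.23383111e-01, -3.09724148e+00,  2.76783462e-03]), 'force': array([-0.77025392,  0.22567828, -0.57268882]), 'wrist_torque': array([ 0.02165508,  0.01085984, -0.03360484]), 'gripper_force': 0.0, 'opening': 0.09312045170741527}
top 420.9264954416556 282.4772415101149 215.4934773000807 -0.06832690593393849 [[-0.0129, -0.9853, 0.1705, 0.4111], [-0.9998, 0.0154, 0.013, 0.0378], [-0.0154, -0.1703, -0.9853, 1.2073], [0.0, 0.0, 0.0, 1.0]]
side 382.44462686695584 275.78889577305716 210.1563429968421 -0.006013996927349394 [[0.975, -0.1546, 0.1598, 0.4379], [-0.2218, -0.7232, 0.6541, -0.6495], [0.0144, -0.6731, -0.7394, 0.9235], [0.0, 0.0, 0.0, 1.0]]
wrist 323.18344292792955 281.434909239174 215.87273910685363 -0.06394909411498131 [[0.3282, 0.9151, 0.2344, 0.1335], [0.9446, -0.3174, -0.0837, 0.5886], [-0.0022, 0.2489, -0.9685, 0.3847], [0.0, 0.0, 0.0, 1.0]]
```

View pics/top0.png

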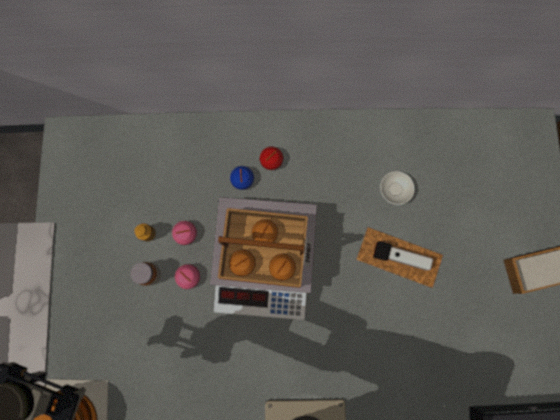

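View pics/side0.png

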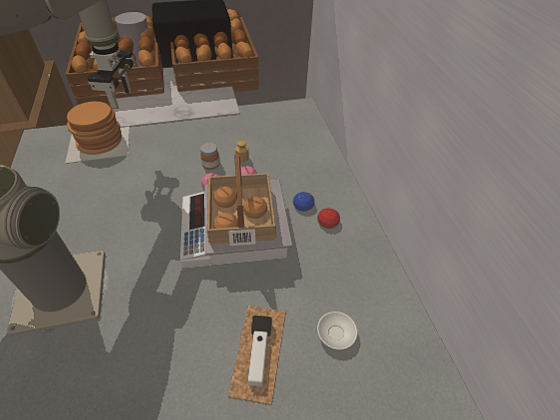

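The top view shows the scanner at about (403,256) with its head to the left (+y), and the basket at about (263,248). The jar is at (144,272), the weight at (144,232) and the dish at (397,188). The pink, blue and red rolls lie on the counter. The three brown rolls in the basket, at (264,231), (241,263) and (282,267), are the ones meant. I'll enlarge the view to get exact pixels.

```bash
cat > h.py <<'E'
import numpy as np,cv2,pickle
def pix2w(c,u,v,z):
    K=np.array([[c["fx"],0,c["cx"]],[0,c["fy"],c["cy"]],[0,0,1.]])
    p=cv2.undistortPoints(np.array([[[u,v]]],float),K,np.array([c["k1"],0,0,0,0.]))[0,0]
    # exact inverse up to r^2 model
    T=c["T"];d=T[:3,:3]@[p[0],p[1],1];o=T[:3,3]
    return (o+d*(z-o[2])/d[2])
def w2pix(c,P):
    T=c["T"];q=(np.atleast_2d(P)-T[:3,3])@T[:3,:3];x=q[:,:2]/q[:,2:]
    x=x*(1+c["k1"]*(x**2).sum(1,keepdims=True))
    return x*[c["fx"],c["fy"]]+[c["cx"],c["cy"]]
E
python3 - <<'E'
from h import *
d=pickle.load(open("d0.pkl","rb"))
im=d["top"]["image"][:,:,::-1]
a=cv2.resize(im[195:325,205:325],None,fx=4,fy=4,interpolation=cv2.INTER_CUBIC)
b=cv2.resize(im[220:295,350:450],None,fx=4,fy=4,interpolation=cv2.INTER_CUBIC)
o=np.zeros((600,800,3),np.uint8);o[:520,:480]=a[:, :480];b=b[:, :];b=cv2.resize(b,(320,240));o[:240,480:]=b
s=d["side"]["image"][:,:,::-1];cc=cv2.resize(s[225:255,220:265],(320,213),interpolation=cv2.INTER_CUBIC);o[300:513,480:]=cc
cv2.imwrite("pics/crop1.png",o)
E
```

```text
(no output)
```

View pics/crop1.png

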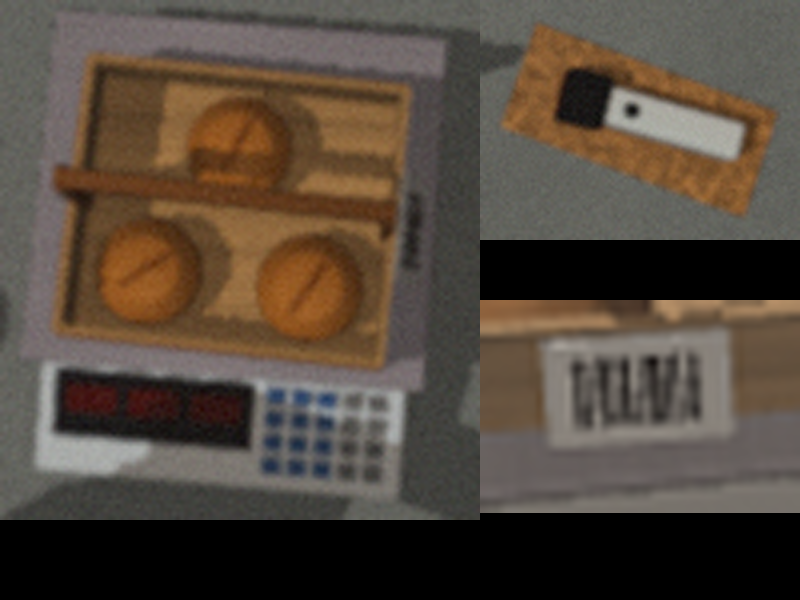

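Run:
```python
from h import *
d=pickle.load(open("d0.pkl","rb"));c=d["top"]
A=lambda p,z:pix2w(c,205+p[0]/4-.4,195+p[1]/4-.4,z)
B=lambda p,z:pix2w(c,350+(p[0]-480)/3.2-.35,220+p[1]/3.2-.35,z)
def rect(n,P):
    P=np.array(P);print(n,"ctr",P.mean(0).round(4),"sides",np.linalg.norm(P-np.roll(P,-1,0),axis=1).round(3),"edge ang",[round(np.degrees(np.arctan2(*(q[1::-1]))),1) for q in (np.roll(P,-1,0)-P)])
rect("basket",[A(p,.14) for p in[(90,55),(412,85),(382,367),(53,335)]])
rect("bar",[A(p,.225) for p in[(57,180),(396,210)]])
rect("platter",[A(p,.08) for p in[(57,13),(446,40),(424,388),(22,356)]])
rect("mat",[B(p,.004) for p in[(538,23),(776,110),(747,214),(502,128)]])
rect("head",[B(p,.038) for p in[(568,68),(612,75),(601,130),(557,122)]])
rect("scanner mid",[B(p,.034) for p in[(743,141),(563,96)]])
t=np.array([242.1,237.1]);cs=d["side"]
print("tag",pix2w(cs,*t,.113))
for n,u,v,z in[("jar",144,272,.075),("weight",144,232,.07),("dish",397,188,.025),("red",271,158,.04),("blue",241,177,.04)]:print(n,pix2w(c,u,v,z).round(3))
```

```text
basket ctr [0.5158 0.1023 0.14  ] sides [0.209 0.18  0.208 0.181] edge ang [np.float64(-96.3), np.float64(172.7), np.float64(83.8), np.float64(-7.0)]
bar ctr [0.5156 0.1018 0.225 ] sides [0.2 0.2] edge ang [np.float64(-95.9), np.float64(84.1)]
platter ctr [0.5299 0.104  0.08  ] sides [0.267 0.235 0.268 0.234] edge ang [np.float64(-95.0), np.float64(175.0), np.float64(84.8), np.float64(-5.1)]
mat ctr [ 0.4948 -0.2804  0.004 ] sides [0.226 0.097 0.229 0.101] edge ang [np.float64(-111.3), np.float64(160.4), np.float64(69.6), np.float64(-21.2)]
head ctr [ 0.5104 -0.2232  0.038 ] sides [0.039 0.049 0.039 0.048] edge ang [np.float64(-100.0), np.float64(165.7), np.float64(78.7), np.float64(-14.2)]
scanner mid ctr [ 0.4924 -0.2832  0.034 ] sides [0.161 0.161] edge ang [np.float64(74.9), np.float64(-105.1)]
tag [ 0.50264895 -0.00907559  0.113     ]
jar [0.458 0.429 0.075]
weight [0.568 0.435 0.07 ]
dish [ 0.691 -0.278  0.025]
red [0.782 0.084 0.04 ]
blue [0.727 0.171 0.04 ]
```

Sizes check out: basket 209×180 mm, mat about 228×99 mm, scanner 161 mm. The scanner is at (0.493, −0.283) pointing about 75.5°. The basket is at (0.5155, 0.102) with its y axis at 84°, and the tag is at about (0.503, −0.012, 0.113).

```bash
cat >> h.py <<'E'
from scipy.spatial.transform import Rotation as Ro
def down(psi):
    s,c=np.sin(np.radians(psi)),np.cos(np.radians(psi))
    return np.array([[-s,c,0],[c,s,0],[0,0,-1.]])
def plan(p,R,wps):
    """wps: (pos,yaw_deg) ; print final row of each call"""
    for t,psi in wps:
        Rt=down(psi);t=np.array(t)
        v=np.r_[R.T@(t-p)/.2,Ro.from_matrix(R.T@Rt).as_rotvec()/np.pi]
        print(np.round(v,3).tolist(),"dist",round(float(np.linalg.norm(t-p)),3));p,R=t,Rt
def now(s):return s["tool_pos"],Ro.from_rotvec(s["orientation"]).as_matrix()
E
python3 - <<'E'
from plant import *
from h import *
s=read_state()
plan(*now(s),[((.30,.42,.50),60),((.41,.24,.50),40),((.47,.05,.48),20),((.49,-.13,.42),0),((.493,-.283,.30),-14.5)])
E
```

```text
[-0.727, -0.524, -0.48, -0.0, -0.0, 0.06] dist 0.203
[-0.926, -0.504, 0.0, 0.0, 0.0, 0.111] dist 0.211
[-0.921, -0.381, 0.1, 0.0, 0.0, 0.111] dist 0.2
[-0.88, -0.214, 0.3, 0.0, 0.0, 0.111] dist 0.191
[-0.765, 0.015, 0.6, 0.0, 0.0, 0.081] dist 0.194
```

Call:
arm_command:
  increments:
    - [-0.145,-0.105,-0.096,0,0,0.012]
    - [-0.29,-0.21,-0.192,0,0,0.024]
    - [-0.436,-0.314,-0.288,0,0,0.036]
    - [-0.58,-0.42,-0.384,0,0,0.048]
    - [-0.727,-0.524,-0.48,0,0,0.06]
  fingers: -1

```text
t: 0.78
tool_pos: [0.3005, 0.4189, 0.5011]
orientation: [-0.814, -3.034, 0.001]
force: [0.1, 0.8, 0.4]
opening: 0.0931
gripper_force: 0.0
```

Call:
arm_command:
  increments:
    - [-0.185,-0.1,0,0,0,0.022]
    - [-0.37,-0.2,0,0,0,0.044]
    - [-0.555,-0.302,0,0,0,0.066]
    - [-0.74,-0.403,0,0,0,0.089]
    - [-0.926,-0.504,0,0,0,0.111]

```text
t: 1.4
tool_pos: [0.4105, 0.2388, 0.5005]
orientation: [-1.33, -2.846, 0.0]
force: [0.6, 0.7, 0.3]
opening: 0.093
gripper_force: 0.0
```

Call:
arm_command:
  increments:
    - [-0.184,-0.076,0.02,0,0,0.022]
    - [-0.368,-0.152,0.04,0,0,0.044]
    - [-0.552,-0.228,0.06,0,0,0.066]
    - [-0.736,-0.304,0.08,0,0,0.089]
    - [-0.921,-0.381,0.1,0,0,0.111]

```text
t: 2.02
tool_pos: [0.4703, 0.0487, 0.4804]
orientation: [-1.804, -2.572, 0.0]
force: [0.1, -0.4, -0.4]
opening: 0.0933
gripper_force: 0.0
```

Call:
arm_command:
  increments:
    - [-0.176,-0.043,0.06,0,0,0.022]
    - [-0.352,-0.086,0.12,0,0,0.044]
    - [-0.528,-0.128,0.18,0,0,0.066]
    - [-0.704,-0.171,0.24,0,0,0.089]
    - [-0.88,-0.214,0.3,0,0,0.111]

```text
t: 2.65
tool_pos: [0.4903, -0.1312, 0.4201]
orientation: [-2.222, -2.22, 0.0]
force: [-0.6, -0.9, 0.3]
opening: 0.093
gripper_force: 0.0
```

Call:
arm_command:
  increments:
    - [-0.153,0.003,0.12,0,0,0.016]
    - [-0.306,0.006,0.24,0,0,0.032]
    - [-0.459,0.009,0.36,0,0,0.049]
    - [-0.765,0.015,0.6,0,0,0.081]
    - [-0.765,0.015,0.6,0,0,0.081]

```text
t: 3.28
tool_pos: [0.4922, -0.2846, 0.2972]
orientation: [-2.483, -1.916, 0.003]
force: [-1.1, 0.1, -1.0]
opening: 0.0925
gripper_force: 0.0
```

Run:
```python
from plant import *
from h import *
c=read_camera("wrist");s=read_state();pickle.dump(c,open("w1.pkl","wb"))
cv2.imwrite("pics/w1.png",c["image"][:,:,::-1]);print(s["t"],s["tool_pos"],s["orientation"])
g=s["tool_pos"];R=now(s)[1];print(R[:,1])
a=np.radians(75.5);f=np.array([np.cos(a),np.sin(a),0]);l=np.array([-f[1],f[0],0])
o=np.array([.493,-.283,.004])
print(w2pix(c,[o+f*x+l*y+[0,0,z] for x,y,z in[(80,24,34),(80,-24,34),(40,17,32),(40,-17,32),(-80,17,32),(-80,-17,32)] for x,y,z in [(x/1e3,y/1e3,z/1e3)]]).round(1).tolist())
```

```text
3.325 [ 0.4922956  -0.2847297   0.29732902] [-2.48238055 -1.91854203  0.00296884]
[ 0.96769237 -0.25209355 -0.00450662]
[[247.9, 114.8], [315.0, 114.5], [258.9, 170.3], [304.3, 170.2], [261.8, 313.2], [302.1, 313.2]]
```

View pics/w1.png

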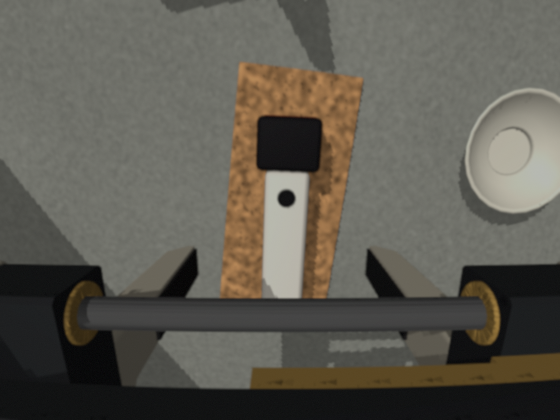

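The wrist view shows the scanner head's front at (257..322,117) and its body from (264..309,171) to (263..303,297). That fits the prediction to within a few pixels and gives a corrected yaw of about 73.5° and x of about 0.495. Now I'll descend and grip.

Run:
```python
from plant import *
from h import *
plan(*now(read_state()),[((.495,-.285,.195),-16.5),((.495,-.285,.288),-6),((.487,-.174,.287),-6)])
```

```text
[0.002, 0.016, 0.512, -0.001, -0.0, 0.011] dist 0.102
[0.0, 0.0, -0.465, 0.0, 0.0, -0.058] dist 0.093
[0.548, -0.098, 0.005, 0.0, 0.0, 0.0] dist 0.111
```

Call:
arm_command:
  increments:
    - [0.002,0.016,0.12,-0.001,0,0.011]
    - [0.002,0.016,0.25,-0.001,0,0.011]
    - [0.002,0.016,0.38,-0.001,0,0.011]
    - [0.002,0.016,0.47,-0.001,0,0.011]
    - [0.002,0.016,0.51,-0.001,0,0.011]

```text
t: 3.95
tool_pos: [0.4969, -0.2827, 0.1983]
orientation: [2.515, 1.88, 0.003]
force: [0.2, -1.3, 0.4]
opening: 0.0926
gripper_force: 0.0
```

Call:
arm_command:
  increments:
    - [0,0,0,0,0,0]
    - [0,0,0,0,0,0]
    - [0,0,0,0,0,0]
    - [0,0,0,0,0,0]
    - [0,0,0,0,0,0]
  fingers: 1
  force: 20

```text
t: 4.58
tool_pos: [0.4968, -0.2835, 0.199]
orientation: [2.515, 1.878, 0.003]
force: [0.1, -0.3, 0.2]
opening: 0.0474
gripper_force: 0.0
```

Call:
arm_command:
  increments:
    - [0,0,0,0,0,0]
    - [0,0,0,0,0,0]
    - [0,0,0,0,0,0]
    - [0,0,0,0,0,0]
    - [0,0,0,0,0,0]

```text
t: 5.2
tool_pos: [0.4967, -0.2834, 0.1987]
orientation: [2.515, 1.879, 0.003]
force: [-2.8, 0.7, 2.2]
opening: 0.034
gripper_force: 20.0
```

Run:
```python
from plant import *
from h import *
s=read_state();print(now(s)[1].round(3).tolist())
plan(*now(s),[((.496,-.284,.290),-11),((.487,-.172,.290),-6)])
```

```text
[[0.284, 0.959, 0.003], [0.959, -0.284, -0.001], [0.0, 0.003, -1.0]]
[-0.004, -0.001, -0.457, 0.001, 0.0, -0.03] dist 0.091
[0.541, -0.151, 0.0, 0.0, 0.0, -0.028] dist 0.112
```

Call:
arm_command:
  increments:
    - [0,0,-0.06,0,0,0]
    - [0,0,-0.16,0,0,-0.007]
    - [0,0,-0.28,0,0,-0.015]
    - [0,0,-0.4,0.001,0,-0.025]
    - [-0.004,0,-0.457,0.001,0,-0.03]

```text
t: 5.82
tool_pos: [0.497, -0.2845, 0.2934]
orientation: [2.421, 1.996, 0.002]
force: [0.2, 0.1, -2.7]
opening: 0.0341
gripper_force: 20.0
```

Call:
arm_command:
  increments:
    - [0.1,-0.03,0,0,0,-0.006]
    - [0.24,-0.067,0,0,0,-0.012]
    - [0.38,-0.106,0,0,0,-0.02]
    - [0.49,-0.137,0,0,0,-0.026]
    - [0.541,-0.151,0,0,0,-0.028]

```text
t: 6.45
tool_pos: [0.4871, -0.1704, 0.2896]
orientation: [-2.333, -2.103, 0.001]
force: [0.7, -0.8, -2.4]
opening: 0.0337
gripper_force: 20.0
```

Run:
```python
from plant import *
from h import *
d={n:read_camera(n) for n in("top","side","wrist")};s=read_state();pickle.dump((d,s),open("d1.pkl","wb"))
print(s["t"],s["tool_pos"],now(s)[1][:,1],s["opening"],s["gripper_force"])
f=lambda n,y0,y1,x0,x1,k:cv2.resize(d[n]["image"][y0:y1,x0:x1,::-1],None,fx=k,fy=k,interpolation=cv2.INTER_CUBIC)
a=f("side",200,320,200,300,4);b=f("top",200,300,290,390,4);w=f("wrist",0,210,140,440,1)
o=np.zeros((600,800,3),np.uint8);o[:480,:400]=a;o[:400,400:]=b
w=cv2.resize(w,(285,200));o[400:,400:685]=w
cv2.imwrite("pics/scan.png",o)
```

```text
6.6 [ 0.48748858 -0.1718169   0.2901029 ] [ 9.94520749e-01 -1.04539294e-01  1.29077828e-04] 0.034056409241577795 19.994105100631714
```

View pics/scan.png

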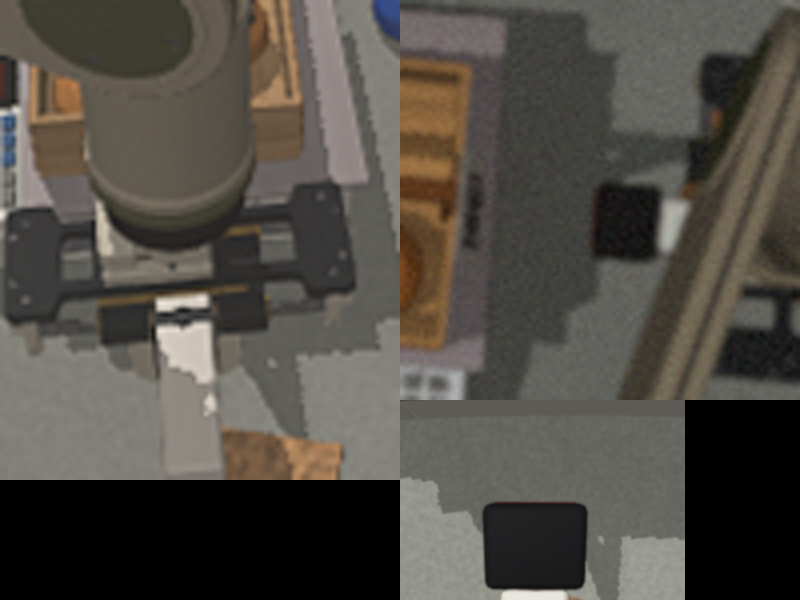

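The scan picture shows the scanner held. In the top view the head's front edge is at crop (598,184)–(593,256) and the barcode centre at (470,212). In the side view the tail's end is at (165..222,471).

Run:
```python
from h import *
d,s=pickle.load(open("d1.pkl","rb"));p,R=now(s);g=p+R[:,2]*.167
tp=lambda x,y,z:pix2w(d["top"],290+(x-400)/4-.4,200+y/4-.4,z)
H=[tp(*q,.130) for q in[(598,184),(593,256),(655,256),(661,186)]]
f=(H[0]+H[1])/2;b=(H[2]+H[3])/2;print("front",f,"yaw",np.degrees(np.arctan2(*(f-b)[1::-1])),"front edge normal",np.degrees(np.arctan2(*(H[0]-H[1])[1::-1]))+90)
print("tag",tp(470,212,.113),"grasp",g)
a=np.radians(84);fx=np.array([np.cos(a),np.sin(a),0]);l=np.array([-fx[1],fx[0],0])
ax=fx
o=np.array([g[0],g[1],.0955])
for n,v in[("top",[(.08,.024,.034),(.08,-.024,.034),(.04,-.024,.034),(.04,.024,.034)]),("side",[(-.08,.017,0),(-.08,-.017,0),(-.08,.017,.032),(-.08,-.017,.032)]),("wrist",[(.08,.024,.034),(.08,-.024,.034),(.04,.024,.034),(.04,-.024,.034)])]:
    q=w2pix(d[n],[o+ax*x+l*y+np.array([0,0,z]) for x,y,z in v])
    q={"top":lambda q:(q-[290,200])*4+[400,0],"side":lambda q:(q-[200,200])*4,"wrist":lambda q:(q-[140,0])*[.95,.952]+[400,400]}[n](q+.4);print(n,q.round(0).tolist())
```

```text
front [ 0.49399611 -0.08983843  0.13      ] yaw 88.15649962902975 front edge normal 84.09013536508365
tag [ 0.50167585 -0.01050854  0.113     ] grasp [ 0.4875027  -0.17188883  0.12310292]
top [[597.0, 254.0], [602.0, 180.0], [664.0, 185.0], [659.0, 260.0]]
side [[171.0, 503.0], [230.0, 497.0], [168.0, 477.0], [229.0, 471.0]]
wrist [[478.0, 502.0], [587.0, 502.0], [481.0, 591.0], [584.0, 591.0]]
```

Run:
```python
from h import *
d,s=pickle.load(open("d1.pkl","rb"))
cv2.imwrite("pics/s2.png",cv2.resize(d["side"]["image"][270:340,220:280,::-1],None,fx=8,fy=8,interpolation=cv2.INTER_CUBIC))
```

```text
(no output)
```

View pics/s2.png

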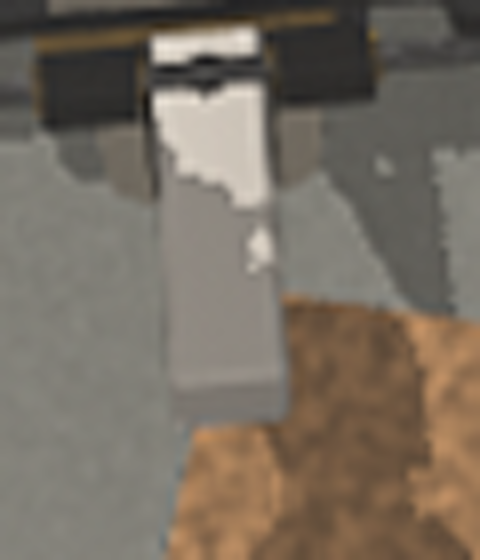

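The side crop shows the rear face from y=380 to 420, slightly higher and shorter than predicted. That suggests a small nose-down pitch. I'll quantify it with a fit to the head's edges in the wrist image, using the earlier flat picture as the bias reference.

```bash
cat > fit.py <<'E'
from h import *
from scipy.optimize import least_squares
def edges(c,x0,x1,y0,y1):
    g=cv2.GaussianBlur(c["image"][y0:y1,x0:x1].max(2).astype(float),(0,0),1)
    m=cv2.resize(g,None,fx=4,fy=4,interpolation=cv2.INTER_CUBIC)<48
    n,l,st,_=cv2.connectedComponentsWithStats(m.astype(np.uint8))
    k=1+np.argmax(st[1:,4]);x,y,w,h=st[k,:4]
    f=lambda v,o:(v+.5)/4-.5+o
    M=l==k
    def row(fr):
        xs=np.where(M[y+int(h*fr)])[0];return [f(xs[0]-.5,x0),f(xs[-1]+.5,x0)],f(y+int(h*fr),y0)
    ys=np.where(M[:,x+w//2])[0]
    return row(.25),row(.75),f(ys[0]-.5,y0),f(ys[-1]+.5,y0)
if __name__=="__main__":
    d,s=pickle.load(open("d1.pkl","rb"));c1=pickle.load(open("w1.pkl","rb"))
    for n,c,b in(("flat",c1,(240,340,95,185)),("held",d["wrist"],(200,360,90,210))):
        e=edges(c,*b);print(n,np.round(np.hstack([e[0][0],e[0][1],e[1][0],e[1][1],e[2],e[3]]),1))
    c=d["wrist"];p,R=now(s);g=p+R[:,2]*.167
    def proj(c,o,ax,up,rows,dx=0):
        l=np.cross(up,ax);return w2pix(c,[o+ax*x+l*y+up*z for x,y,z in rows])
    rows=[(.07,.024,.034),(.07,-.024,.034),(.05,.024,.034),(.05,-.024,.034),(.08,0,.034),(.04,0,.034)]
    for th in(0,.03,.06,.09,.12):
        a=np.radians(84);h=np.array([np.cos(a),np.sin(a),0]);z=np.array([0,0,1.])
        ax=h*np.cos(th)-z*np.sin(th);up=z*np.cos(th)+h*np.sin(th)
        o=g-up*(.0312-.0035)
        print(th,proj(c,o,ax,up,rows).round(1).tolist())
    a=np.radians(73.5);h=np.array([np.cos(a),np.sin(a),0])
    print("flat",proj(c1,np.array([.4955,-.2845,.004]),h,z,rows).round(1).tolist())
E
python3 fit.py
```

```text
flat [257.8 320.8 130.1 257.  319.2 158.1 116.8 170. ]
held [227.8 336.  130.6 229.8 333.8 175.6 108.  197.8]
0 [[222.7, 131.1], [335.4, 131.2], [224.5, 177.8], [333.7, 177.9], [279.0, 106.5], [279.1, 200.1]]
0.03 [[223.5, 130.7], [334.6, 130.8], [225.1, 177.0], [333.1, 177.1], [279.1, 106.6], [279.1, 199.2]]
0.06 [[224.4, 130.5], [333.9, 130.6], [225.6, 176.3], [332.6, 176.4], [279.1, 106.8], [279.1, 198.4]]
0.09 [[225.2, 130.5], [333.1, 130.6], [226.2, 175.7], [332.1, 175.8], [279.1, 107.2], [279.1, 197.6]]
0.12 [[226.0, 130.6], [332.4, 130.7], [226.7, 175.2], [331.6, 175.3], [279.2, 107.8], [279.2, 197.0]]
flat [[255.5, 129.1], [321.9, 131.3], [255.1, 157.0], [320.3, 159.2], [289.3, 115.8], [287.2, 171.7]]
```

The measured head widths fit a pitch of 0 ± 0.02 rad, so the scanner is level. The aim is within about 2 mm laterally at about 80 mm distance. I'll hold here for about 2 s.

Call:
arm_command:
  increments:
    - [0,0,0,0,0,0]
    - [0,0,0,0,0,0]
    - [0,0,0,0,0,0]
    - [0,0,0,0,0,0]
    - [0,0,0,0,0,0]

```text
t: 7.22
tool_pos: [0.4874, -0.1722, 0.2901]
orientation: [-2.336, -2.101, 0.0]
force: [0.4, -0.5, -2.2]
opening: 0.0339
gripper_force: 20.0
```

Call:
arm_command:
  increments:
    - [0,0,0,0,0,0]
    - [0,0,0,0,0,0]
    - [0,0,0,0,0,0]
    - [0,0,0,0,0,0]
    - [0,0,0,0,0,0]

```text
t: 7.85
tool_pos: [0.4875, -0.1721, 0.2902]
orientation: [2.335, 2.101, -0.0]
force: [0.2, -0.5, -2.0]
opening: 0.0338
gripper_force: 20.0
```

Call:
arm_command:
  increments:
    - [0,0,0,0,0,0]
    - [0,0,0,0,0,0]
    - [0,0,0,0,0,0]
    - [0,0,0,0,0,0]
    - [0,0,0,0,0,0]

```text
t: 8.48
tool_pos: [0.4874, -0.1721, 0.2901]
orientation: [2.335, 2.101, -0.0]
force: [1.2, 0.0, -2.0]
opening: 0.034
gripper_force: 20.0
```

Call:
arm_command:
  increments:
    - [0,0,0,0,0,0]
    - [0,0,0,0,0,0]
    - [0,0,0,0,0,0]
    - [0,0,0,0,0,0]
    - [0,0,0,0,0,0]

```text
t: 9.1
tool_pos: [0.4874, -0.1721, 0.2901]
orientation: [2.335, 2.101, -0.0]
force: [1.1, -0.8, -1.9]
opening: 0.0337
gripper_force: 20.0
```

Run:
```python
from plant import *
from h import *
s=read_state();print(s["t"],s["tool_pos"])
plan(*now(s),[((.495,-.282,.290),-11),((.495,-.282,.203),-18),((.495,-.282,.1985),-18),((.495,-.282,.30),-18)])
```

```text
9.1 [ 0.48743241 -0.17208207  0.29012957]
[-0.543, 0.095, 0.001, 0.0, 0.0, 0.028] dist 0.11
[0.0, 0.0, 0.435, 0.0, 0.0, 0.039] dist 0.087
[0.0, 0.0, 0.023, 0.0, 0.0, 0.0] dist 0.005
[0.0, 0.0, -0.507, 0.0, 0.0, 0.0] dist 0.101
```

Call:
arm_command:
  increments:
    - [-0.1,0.018,0,0,0,0.005]
    - [-0.24,0.042,0,0,0,0.012]
    - [-0.39,0.069,0,0,0,0.02]
    - [-0.5,0.088,0,0,0,0.026]
    - [-0.543,0.095,0,0,0,0.028]

```text
t: 9.72
tool_pos: [0.4947, -0.2837, 0.2901]
orientation: [2.428, 1.994, -0.0]
force: [-0.2, -0.8, -2.5]
opening: 0.0337
gripper_force: 20.0
```

Call:
arm_command:
  increments:
    - [0,0,0.1,0,0,0.01]
    - [0,0,0.23,0,0,0.025]
    - [0,0,0.34,0,0,0.039]
    - [0,0,0.41,0,0,0.039]
    - [0,0,0.43,0,0,0.039]

```text
t: 10.35
tool_pos: [0.4944, -0.2811, 0.2024]
orientation: [-2.54, -1.844, 0.001]
force: [-0.2, -1.1, -2.4]
opening: 0.0339
gripper_force: 20.0
```

Call:
arm_command:
  increments:
    - [0,0,0.006,0,0,0]
    - [0,0,0.012,0,0,0]
    - [0,0,0.018,0,0,0]
    - [0,0,0.024,0,0,0]
    - [0,0,0.026,0,0,0]

```text
t: 10.98
tool_pos: [0.4949, -0.2821, 0.199]
orientation: [2.543, 1.844, -0.0]
force: [-0.8, -0.4, -2.1]
opening: 0.0341
gripper_force: 20.0
```

Call:
arm_command:
  increments:
    - [0,0,0.003,0,0,0]
    - [0,0,0.006,0,0,0]
    - [0,0,0.006,0,0,0]
    - [0,0,0.006,0,0,0]
    - [0,0,0.006,0,0,0]

```text
t: 11.6
tool_pos: [0.495, -0.2822, 0.1987]
orientation: [2.543, 1.844, -0.0]
force: [-4.0, 3.1, 7.9]
opening: 0.0342
gripper_force: 20.0
```

Call:
arm_command:
  increments:
    - [0,0,0,0,0,0]
    - [0,0,0,0,0,0]
    - [0,0,0,0,0,0]
    - [0,0,0,0,0,0]
    - [0,0,0,0,0,0]
  fingers: -1

```text
t: 12.22
tool_pos: [0.4949, -0.2821, 0.1977]
orientation: [2.543, 1.844, -0.0]
force: [0.1, -0.1, 1.1]
opening: 0.0794
gripper_force: 0.0
```

Call:
arm_command:
  increments:
    - [0,0,0,0,0,0]
    - [0,0,0,0,0,0]
    - [0,0,0,0,0,0]
    - [0,0,0,0,0,0]
    - [0,0,0,0,0,0]

```text
t: 12.85
tool_pos: [0.4949, -0.2821, 0.1977]
orientation: [2.543, 1.844, -0.0]
force: [-1.1, -0.1, 0.7]
opening: 0.093
gripper_force: 0.0
```

Call:
arm_command:
  increments:
    - [0,0,-0.08,0,0,0]
    - [0,0,-0.25,0,0,0]
    - [0,0,-0.45,0,0,0]
    - [0,0,-0.68,0,0,0]
    - [0,0,-0.9,0,0,0]

```text
t: 13.48
tool_pos: [0.4948, -0.2819, 0.3807]
orientation: [2.542, 1.844, 0.001]
force: [-0.4, 0.1, 0.1]
opening: 0.0931
gripper_force: 0.0
```

Run:
```python
from plant import *
from h import *
d={n:read_camera(n) for n in("top","wrist")};s=read_state();pickle.dump((d,s),open("d2.pkl","wb"))
print(s["t"],s["tool_pos"],s["opening"])
o=np.zeros((420,800,3),np.uint8);o[:,:460]=d["wrist"]["image"][:,50:510,::-1]
o[:400,460:]=cv2.resize(d["top"]["image"][195:315,205:307,::-1],(340,400));cv2.imwrite("pics/put.png",o)
plan(*now(s),[((.49,-.20,.46),-12),((.5155,-.02,.50),-6),((.5155,.10,.50),-6),((.5155,.102,.383),-6)])
```

```text
13.575 [ 0.49612879 -0.28288374  0.38594272] 0.09303399207843602
[0.383, -0.154, -0.373, 0.003, 0.001, -0.034] dist 0.111
[0.907, -0.062, -0.2, 0.0, 0.0, -0.033] dist 0.186
[0.597, -0.063, 0.0, 0.0, 0.0, 0.0] dist 0.12
[0.01, -0.001, 0.585, 0.0, 0.0, 0.0] dist 0.117
```

View pics/put.png

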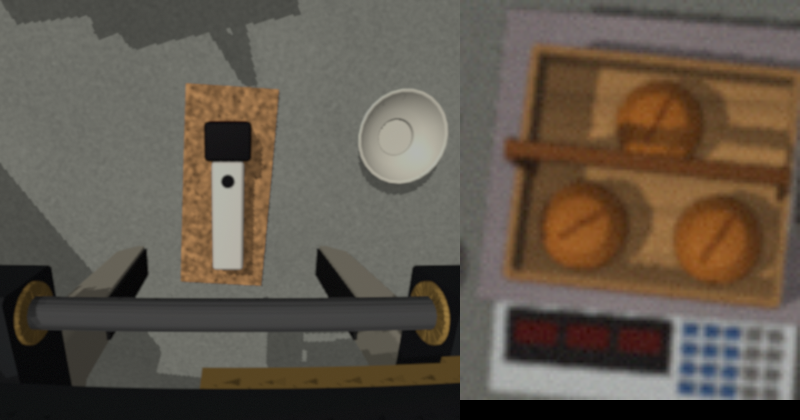

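The scanner lies flat and centred on its mat, with the head at (228,141) and the tail at (228,268). The basket is in its place. Now I'll move over the bar, with a check from above first.

Call:
arm_command:
  increments:
    - [0.06,-0.03,-0.1,0,0,-0.006]
    - [0.14,-0.06,-0.2,0,0,-0.014]
    - [0.23,-0.09,-0.28,0.001,0,-0.02]
    - [0.31,-0.125,-0.34,0.002,0.001,-0.028]
    - [0.383,-0.154,-0.373,0.003,0.001,-0.034]

```text
t: 14.2
tool_pos: [0.4894, -0.1982, 0.4532]
orientation: [-2.432, -1.974, 0.005]
force: [0.3, -0.6, 0.2]
opening: 0.0928
gripper_force: 0.0
```

Call:
arm_command:
  increments:
    - [0.18,-0.012,-0.04,0,0,-0.006]
    - [0.36,-0.024,-0.08,0,0,-0.013]
    - [0.54,-0.037,-0.12,0,0,-0.02]
    - [0.73,-0.05,-0.16,0,0,-0.026]
    - [0.907,-0.062,-0.2,0,0,-0.033]

```text
t: 14.82
tool_pos: [0.515, -0.018, 0.4929]
orientation: [-2.326, -2.096, 0.005]
force: [-0.2, -0.0, -0.3]
opening: 0.0931
gripper_force: 0.0
```

Call:
arm_command:
  increments:
    - [0.17,-0.018,0,0,0,0]
    - [0.34,-0.036,0,0,0,0]
    - [0.47,-0.05,0,0,0,0]
    - [0.56,-0.059,0,0,0,0]
    - [0.597,-0.063,0,0,0,0]

```text
t: 15.45
tool_pos: [0.5151, 0.1012, 0.4935]
orientation: [-2.327, -2.096, 0.005]
force: [-1.2, -0.2, 0.7]
opening: 0.0927
gripper_force: 0.0
```

Run:
```python
from plant import *
from h import *
c=read_camera("wrist");s=read_state()
print(s["t"],s["tool_pos"],now(s)[1].round(3).tolist())
im=c["image"][:,:,::-1].copy()
a=np.radians(84);f=np.array([np.cos(a),np.sin(a),0]);l=np.array([-f[1],f[0],0]);o=np.array([.5155,.102,.225])
for y in(.09,.05,.0):
    q=w2pix(c,[o+f*y+l*.006,o+f*y-l*.006]);print(q.round(1).tolist())
    for p in q:cv2.circle(im,tuple(int(round(v)) for v in p),2,(0,255,0),-1)
cv2.imwrite("pics/bar.png",im)
plan(*now(s),[((.5155,.102,.383),-6)])
```

```text
15.5 [0.51518811 0.10128642 0.49346115] [[0.104, 0.995, -0.009], [0.995, -0.104, 0.006], [0.005, -0.009, -1.0]]
[[275.3, 103.3], [291.6, 103.3]]
[[275.5, 157.9], [291.2, 158.0]]
[[275.7, 221.1], [290.7, 221.2]]
[0.001, 0.006, 0.552, -0.003, -0.001, 0.0] dist 0.11
```

View pics/bar.png

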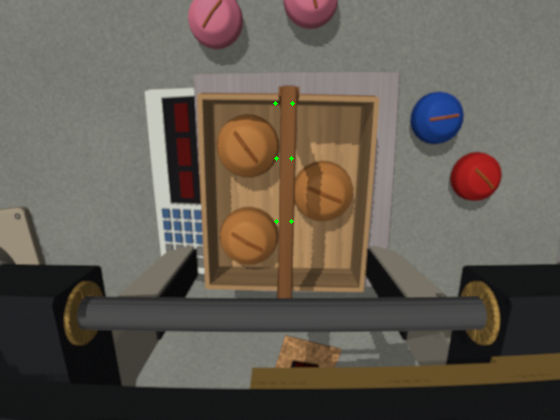

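The bar lies at x = 280..296 (y=103) and 279..293 (y=221), about 2 mm to the right of my prediction and turned about 0.7°. I'll correct for that and descend.

Call:
arm_command:
  increments:
    - [0.001,0.016,0.12,-0.003,-0.001,0.003]
    - [0.001,0.016,0.26,-0.003,-0.001,0.003]
    - [0.001,0.016,0.4,-0.003,-0.001,0.003]
    - [0.001,0.016,0.51,-0.003,-0.001,0.003]
    - [0.001,0.016,0.55,-0.003,-0.001,0.003]

```text
t: 16.12
tool_pos: [0.5172, 0.0999, 0.382]
orientation: [-2.345, -2.088, 0.002]
force: [-0.6, 0.3, -0.0]
opening: 0.0932
gripper_force: 0.0
```

Call:
arm_command:
  increments:
    - [0,0,0,0,0,0]
    - [0,0,0,0,0,0]
    - [0,0,0,0,0,0]
    - [0,0,0,0,0,0]
    - [0,0,0,0,0,0]
  fingers: 1
  force: 35

```text
t: 16.75
tool_pos: [0.5177, 0.1007, 0.3839]
orientation: [-2.345, -2.09, -0.002]
force: [0.3, -0.2, -1.0]
opening: 0.0481
gripper_force: 0.0
```

Call:
arm_command:
  increments:
    - [0,0,0,0,0,0]
    - [0,0,0,0,0,0]
    - [0,0,0,0,0,0]
    - [0,0,0,0,0,0]
    - [0,0,0,0,0,0]

```text
t: 17.38
tool_pos: [0.5174, 0.1007, 0.3833]
orientation: [-2.344, -2.09, -0.001]
force: [-2.9, -0.3, -0.4]
opening: 0.0114
gripper_force: 35.0
```

Call:
arm_command:
  increments:
    - [0,0,-0.01,0,0,0]
    - [0,0,-0.04,0,0,0]
    - [0,0,-0.09,0,0,0]
    - [0,0,-0.15,0,0,0]
    - [0,0,-0.21,0,0,0]

```text
t: 18.0
tool_pos: [0.5177, 0.1006, 0.427]
orientation: [2.345, 2.09, 0.003]
force: [0.3, 0.1, -4.2]
opening: 0.0118
gripper_force: 35.0
```

Call:
arm_command:
  increments:
    - [0,0,-0.06,0,0,0]
    - [0,0,-0.12,0,0,0]
    - [0,0,-0.18,0,0,0]
    - [0,0,-0.22,0,0,0]
    - [0,0,-0.24,0,0,0]

```text
t: 18.62
tool_pos: [0.5176, 0.1005, 0.4743]
orientation: [-2.345, -2.09, -0.003]
force: [-1.1, 0.3, -4.5]
opening: 0.0117
gripper_force: 35.0
```

Call:
arm_command:
  increments:
    - [0,0,0,0,0,0]
    - [0,0,0,0,0,0]
    - [0,0,0,0,0,0]
    - [0,0,0,0,0,0]
    - [0,0,0,0,0,0]

```text
t: 19.25
tool_pos: [0.5175, 0.1005, 0.4736]
orientation: [-2.345, -2.09, -0.002]
force: [1.4, -1.1, -4.9]
opening: 0.0117
gripper_force: 35.0
```

Run:
```python
from plant import *
from h import *
d={n:read_camera(n) for n in("side","wrist")};s=read_state()
print(s["t"],s["tool_pos"],now(s)[1].round(3).tolist(),s["force"],s["wrist_torque"],s["gripper_force"],s["dq"].round(3))
o=np.zeros((420,800,3),np.uint8);o[:,:400]=d["wrist"]["image"][:,80:480,::-1]
o[:400,400:]=cv2.resize(d["side"]["image"][100:300,140:340,::-1],(400,400));cv2.imwrite("pics/lift.png",o)
```

```text
19.35 [0.51756384 0.10053291 0.47367931] [[0.115, 0.993, 0.001], [0.993, -0.115, 0.001], [0.001, 0.001, -1.0]] [ 0.30041158  0.11390733 -3.63184255] [-0.07624327  0.07382006  0.01099845] 34.99495089054108 [-0.    -0.001 -0.     0.002 -0.     0.   ]
```

View pics/lift.png

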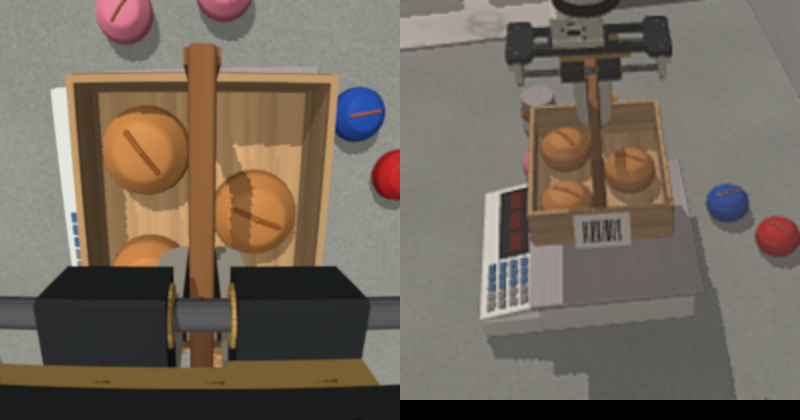

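Run:
```python
from plant import *
from h import *
c=read_camera("side");s=read_state();p,R=now(s);f=R[:,0];l=-R[:,1]
for th in(-.1,-.05,0,.05,.1):
    z=np.array([0,0,1.]);F=f*np.cos(th)-z*np.sin(th);U=z*np.cos(th)+f*np.sin(th);o=p-z*.167-U*.136
    q=w2pix(c,[o+l*x+F*y+U*.06 for x,y in((.09,-.105),(-.09,-.105),(.09,.105),(-.09,.105))]);print(th,((q-[140,100])*2+[400,0]).round(0).tolist())
```

```text
-0.1 [[529.0, 217.0], [672.0, 207.0], [529.0, 98.0], [657.0, 91.0]]
-0.05 [[528.0, 217.0], [673.0, 207.0], [530.0, 103.0], [657.0, 95.0]]
0 [[527.0, 217.0], [673.0, 206.0], [530.0, 107.0], [657.0, 100.0]]
0.05 [[527.0, 216.0], [674.0, 206.0], [530.0, 112.0], [657.0, 104.0]]
0.1 [[526.0, 215.0], [674.0, 204.0], [531.0, 117.0], [658.0, 109.0]]
```

The rim corners in the picture, (528,217), (672,210), (531,107) and (660,101), match zero tilt. All three rolls are inside and the basket is clear of the scale, so I'm handing in.

```bash
python3 -c "
from plant import *
print(close_job())"
```

```text
the job is handed in; nothing more can be done
None
```

The job is handed in (the judge gave no verdict): I held the scanner level on the tag for over 2 s, laid it flat back on its mat, and the arm is holding the level basket with its three rolls about 9 cm above the platter.

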